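# Open the ratchet board holder

### The arm

A 6-joint arm with a two-finger parallel gripper is mounted at the origin on the work surface. World frame = base frame: x ahead of the robot, y to its left, z up, the work surface at z = 0. Lengths are in mm, angles in rad, forces in N, time in s.
With the tool pointing down it reaches from about 350 to 775 mm from the base axis. Payload 7.3 kg.
Tool frame: the origin (TCP) lies midway between the tips of the shut fingers; the grasp point (between the pads) lies 19 mm behind it; z points along the fingers, y is the line along which they close (so a half turn about z gives the same grasp; the last joint's range is limited). The gripper opens to 92 mm and grips with 3 to 60 N. Pads are 19 mm wide; open, the fingers measure 130 mm over their backs; the gripper's body (75 mm by 190 mm) begins 47 mm behind the grasp point.
Start: joints at [1.175, 0.342, 1.524, -0, 1.275, -0.146], TCP at [129.769, 508.729, 226.741] pointing down, gripper open.
Joint ranges: [-2.53, 2.53], [-0.77, 2.02], [0.04, 2.7], [-1, 4.14], [0.28, 2.66], [-3.11, 3.11]. Speed limits (rad/s): [2.57, 2.57, 3.14, 3.14, 3.14, 3.14].

### API

Orientations are given as a unit quaternion [x, y, z, w].
In Python, from cell import get_state, eyes, sign_off gives the robot as it stands.
- The arm moves only by the tool move_arm, never from a script. Its argument "targets" is one flat list of numbers, 4 for each row, row after row: the shift along the tool's x, y, z in units of 25 mm (1.0 is 25 mm), then the turn about the tool's z in units of 5 degrees (1.0 is 5 degrees). A call has 1 to 5 rows; each row shifts and turns the commanded pose from where the row before left it, along the tool's axes as they then stand; what a row does not reach is not made up. A row lasts 1/10 s, in which the tool goes at most 50 mm and 8.59 degrees, less where a joint would pass 70% of its speed; a pose out of reach is approached as far as the arm can. A call is refused whole if a number of a shift passes 1 or a number of a turn 1, either way. A call with a gripper value outside its range is refused whole. "grip" is the opening in per cent of the stroke, from 0 (shut) to 100 (fully open), set as the call begins (left out, the last holds). The fingers move at their own pace and stop on an object; the grip force is fixed at half the most. Time passes only in rows, so rows that do not move let the fingers close. It gives the time, the measured TCP pose, the force, the opening and the grip force at its end, in the units of the state.
- get_state(): the state, without advancing time (a new reading comes with each control period).
- eyes.snapshot(name): name is "scene" or "side" or "wrist"; returns (picture, depth): 384x512x3 uint8, red, green, blue; 384x512 float32, mm along the optical axis (not along the pixel's ray), 0 where there is no reading.
- eyes.camera_model(name): a dict with "vfov" (degrees; the focal length in pixels is half the picture's height over the tangent of half this angle, whatever the lens; pixels are square), "cx", "cy" (the principal point, pixels), "xyz" and "attitude" of the camera in the world. Camera axes: x right, y down, z forward; pixel columns grow to the right and rows downward; lengths in mm; the calibration is good to about 2 mm. The wrist camera is an equidistant fisheye: a pixel r from the principal point sees the ray r / f radians off the axis. A picture is of the moment at which its call begins: read the wrist's pose just before it. camera_model takes no time and is no camera call; for the wrist camera it gives the pose at the moment of the call.
- sign_off(): hands the job in; it is judged then, once.
The state is a dict: "time": time; "q": joint angles; "qd": joint speeds; "tau": joint torques, N m; "tcp_pos": TCP position; "orientation": TCP orientation; "force": force on the tool from outside, world axes, zero at the start; "moment": the same for the moment, N m; "opening": finger opening in mm; "gripper_force": force on a finger pad.
Only numpy, scipy, OpenCV 4.12 (cv2) and the standard library are available. Lean on these libraries where they do the work, as an engineer would, in place of code of your own. Each camera call takes 0.05 s, during which the arm holds its last target. There are 200 camera calls.

### The job

Open the circuit-board holder so that the finished board can be taken out: with the fingertips press down the orange release paddle on the sliding jaw and, keeping it down, push the jaw all the way back along its bar to the end stop, then let go so that the paddle springs up. Do not force the holder, and leave the board and everything else on the bench lying where they are.

Things in the scene. Friction and masses are not known exactly. Their poses are not given: they have to be found in the camera images.
- holder: board holder screwed to the table: black base plate 120 x 280 x 12 mm, origin under its centre, z up. Its y axis runs along the steel bar (20 mm wide, at x = 0, top 44 mm above the table) and points the way the sliding jaw is pushed back: from the blue fixed jaw (y = -123 mm, 64 mm tall) to the blue end stop (y = +133 mm, 56 mm tall).
- jaw (a joint): position of the aluminium sliding jaw along the bar, m: 0 nearest the fixed jaw, 0.10 fully back (+y) at the end stop; starts at 0.005 to 0.04. The ratchet blocks it from going back unless the release is kept pressed; released, or towards the fixed jaw at any time, it slides against about 2.5 N. Apart from pad and wall its top is at most 66 mm above the table.
- release (a joint): angle of the orange release paddle on the sliding jaw, rad: up (locked) it rests at 0 to 0.09 as its pawl lies among the teeth, 0.34 pressed fully down. It takes about 6 N in the middle of the pad to press it fully; it springs up when let go. Keep it pressed well beyond half way while pushing. Pushed back while locked, the jaw gives at most about 5 mm (one tooth).
- pad (a point): middle of the top face of the orange release paddle that rides on the sliding jaw; 42 mm wide (holder x), 42 mm long (holder y), hinged at the end next to the yellow wall. At rest it slopes up away from the wall by 0.34 rad, its free end about 88 mm above the table; fully pressed it is level, its top 72 mm above the table. z is normal to the pad.
- wall_face (a point): centre of the -y face of the yellow upright push wall on the sliding jaw; axes as the holder's. The wall is 62 mm wide, 8 mm thick, from 64 to 98 mm above the table. The pressed pad's middle is 26 mm before this face (towards -y): a fingertip holding the pad down is pushed +y against the face to drive the jaw back. The face is at height 85 mm.
- board: Bystander, leave alone: small green circuit board, 90 x 50 x 3 mm with low parts on top, lying loose across the bar of the holder between the fixed jaw and the sliding jaw; origin at the centre of its underside, 44 mm above the table.
- spool: Bystander, leave alone: solder spool with green flanges, 52 mm across, 46 mm tall, standing beside the holder; origin under its centre.
- tip_cleaner: Bystander, leave alone: brass-coloured tip-cleaner tin, 66 mm across, 47 mm tall, standing beside the holder; origin under its centre.
- iron_stand: Bystander, leave alone: black stand 170 x 80 mm with a coil and a yellow iron lying in it, 190 mm tall, off to the right; origin under its base.
- tape_tin: Bystander, leave alone: round black tin, 90 mm across, 50 mm tall, off to the left; origin under its centre.
- notebook: Bystander, leave alone: spiral notebook 150 x 210 x 15 mm, off to the right; origin under its centre.
- screwdriver: Bystander, leave alone: screwdriver 180 mm long, lying off to the left; origin under its middle.
- flux_jar: Bystander, leave alone: amber jar 44 mm across, 50 mm tall, off to the left; origin under its centre.

How it is judged:
By the outcome, as a careful person would: the job done as asked, in the order asked, and still so for the second after the job is handed in, with the robot touching nothing.
It also fails if it takes over 35 s, if anything falls off the work surface, if the arm or the gripper's body presses on something with over 40 N, if the wrist force passes 120 N, or if a joint passes its speed limit or range.

## Working session

There is one attempt and no reset: what is moved stays moved. The work goes in short steps, Python scripts to look and compute and a tool call to move; the robot and the scene stay as the last step left them, time stands still between calls to the robot, and variables do not carry over. Pictures are saved under pics/ and viewed, at most 10 in all, crops included, and the job is handed in when it is done.

Besides the shell and the picture viewer there is one more tool, called in YAML: its name, and indented under it one key for each argument. move_arm: Moves the arm, as the interface text tells. Its arguments: {"type":"object","properties":{"targets":{"type":"array","items":{"type":"number"}},"grip":{"type":"number"}},"required":["targets"]}

```bash
mkdir -p pics; ls
cat > h.py <<'E'
import numpy as np, cv2
from scipy.spatial.transform import Rotation as R
from cell import get_state, eyes, sign_off
def snap(n,out=None):
    m=eyes.camera_model(n); p,d=eyes.snapshot(n)
    if out: cv2.imwrite('pics/'+out,p[:,:,::-1])
    return m,p,d
def rot(m):
    a=np.array(m['attitude'],float)
    return R.from_quat(a).as_matrix() if a.size==4 else a.reshape(3,3)
def pts(m,d):
    "world points per pixel (pinhole cams)"
    h,w=d.shape; f=h/2/np.tan(np.radians(m['vfov'])/2)
    v,u=np.mgrid[:h,:w]
    c=np.dstack([(u-m['cx'])/f*d,(v-m['cy'])/f*d,d])
    return c@rot(m).T+np.array(m['xyz'])
E
python3 - <<'E'
from h import *
s=get_state(); print(s)
for n in('scene','side'):
    m,p,d=snap(n,n+'1.png'); print(m)
    np.savez(n+'1.npz',p=p,d=d,P=pts(m,d))
E
```

```text
pics
{'time': 0.0, 'q': array([ 1.17497732e+00,  3.42758209e-01,  1.52502412e+00, -4.03273344e-05,
        1.27536597e+00, -1.45988266e-01]), 'qd': array([-0.00037729,  0.00148467, -0.00021986,  0.00033336, -0.00197206,
        0.00181269]), 'tau': array([ 2.13301231e-03, -4.31249821e+01, -2.44223750e+01,  7.18952995e-02,
        5.58874710e-02, -1.19446186e-04]), 'tcp_pos': array([129.62868427, 508.32978745, 226.02405548]), 'orientation': array([ 1.24584885e-01,  9.92208648e-01, -7.54613494e-04, -1.89564213e-04]), 'force': array([-0.61141215,  0.09524227, -0.4743697 ]), 'moment': array([-0.04065662, -0.0072629 ,  0.00923109]), 'gripper_force': 0.0, 'opening': 92.06921852339188}
{'vfov': 47.78178530980808, 'cx': 257.57623575374885, 'cy': 186.2213326551207, 'xyz': array([1187.60493356,   94.53232043, 1096.82589834]), 'attitude': array([ 0.63872322,  0.70832234, -0.22464104, -0.19962091])}
{'vfov': 51.49518550562988, 'cx': 253.964133402617, 'cy': 192.19530086572422, 'xyz': array([ 227.93466894, -962.41092999,  910.12876409]), 'attitude': array([ 0.89147703, -0.14112917,  0.05736361, -0.42668569])}
```

View pics/scene1.png

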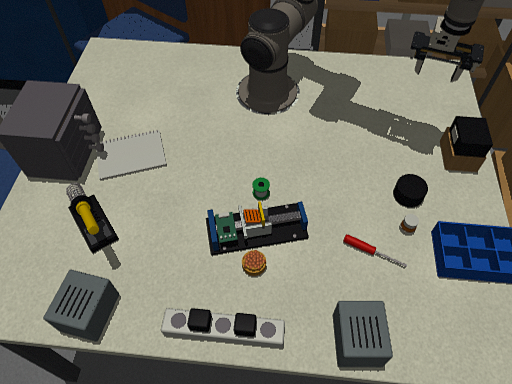

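View pics/side1.png

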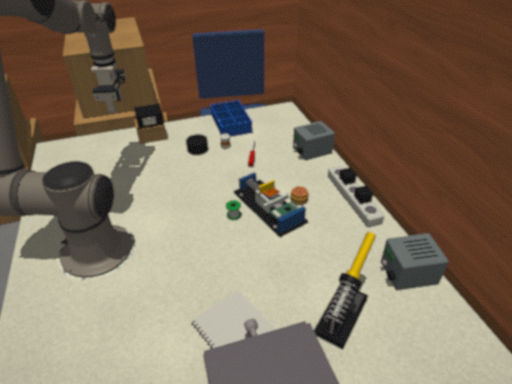

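Run:
```python
from h import *
for n in('scene','side'):
    z=np.load(n+'1.npz'); hsv=cv2.cvtColor(z['p'],cv2.COLOR_RGB2HSV); P=z['P']
    for c,lo,hi in(('orange',(5,150,100),(18,255,255)),('yellow',(22,130,100),(33,255,255)),('blue',(100,120,60),(125,255,255)),('green',(40,80,40),(85,255,255))):
        m=cv2.inRange(hsv,lo,hi); k,l,st,ce=cv2.connectedComponentsWithStats(m)
        for i in range(1,k):
            if st[i,4]>40:
                q=P[(l==i)&(z['d']>0)]
                print(n,c,ce[i].round(),st[i,4],np.median(q,0).round(),'lo',np.percentile(q,3,axis=0).round(),'hi',np.percentile(q,97,axis=0).round())
```

```text
scene orange [252. 216.] 148 [580.  10.  80.] lo [557. -12.  70.] hi [599.  31.  87.]
scene orange [254. 259.] 293 [691.  27.  41.] lo [667.   3.  36.] hi [713.  53.  48.]
scene yellow [ 87. 217.] 367 [ 678. -391.  170.] lo [ 626. -437.  140.] hi [ 724. -352.  191.]
scene yellow [261. 211.] 55 [571.  35.  97.] lo [544.  24.  74.] hi [601.  45. 100.]
scene blue [137.  29.] 1420 [-686. -751. -276.] lo [-806. -906. -284.] hi [-617. -528. -269.]
scene blue [81. 44.] 85 [-544. -986. -277.] lo [ -572. -1021.  -284.] hi [-513. -961. -270.]
scene blue [  7. 174.] 699 [ 271. -999. -276.] lo [  168. -1070.  -283.] hi [ 403. -961. -269.]
scene blue [302. 212.] 91 [537. 148.  56.] lo [507. 137.  52.] hi [568. 160.  58.]
scene blue [212. 226.] 174 [613. -96.  64.] lo [ 567. -112.   60.] hi [657. -79.  67.]
scene blue [476. 249.] 1819 [599. 630.   8.] lo [534. 524.   2.] hi [669. 724.  62.]
scene blue [450. 228.] 53 [536. 564.  34.] lo [533. 543.  13.] hi [538. 587.  50.]
scene blue [505. 232.] 42 [536. 712.  39.] lo [534. 684.  16.] hi [538. 732.  51.]
scene blue [451. 273.] 69 [671. 548.  27.] l
[... 2502 characters left out ...]
]
side yellow [265. 186.] 101 [567.  31.  87.] lo [543.  23.  12.] hi [593. 139.  98.]
side yellow [361. 255.] 462 [ 669. -402.  164.] lo [ 624. -441.  143.] hi [ 715. -362.  189.]
side blue [230. 117.] 1024 [598. 613.  38.] lo [ 528.  516. -273.] hi [ 664. 1298.   58.]
side blue [246. 180.] 56 [520. 137.  49.] lo [507. 130.  22.] hi [559. 150.  57.]
side blue [291. 217.] 249 [ 605. -104.   56.] lo [ 562. -119.   21.] hi [649. -89.  65.]
side green [233. 205.] 116 [446.  19.  44.] lo [426.  -5.  42.] hi [467.  40.  48.]
side green [285. 209.] 86 [602. -55.  46.] lo [582. -74.  41.] hi [628. -34.  50.]
side green [389. 254.] 48 [ 795. -356.   79.] lo [ 792. -376.   67.] hi [ 799. -337.   84.]
```

The scene view shows the holder around pixel (258, 228): fixed jaw left at (212, 226), orange pad (252, 216), yellow wall (261, 211) and end stop (302, 212). The side view agrees, with the pad at (270, 192). The blue jaws come out 256 mm apart, which matches the sizes given, and the pad and wall heights are consistent too.

```bash
cat >> h.py <<'E'
def go(target,ydir):
    "moves left in tool units: shift (25mm) in present tool axes, turn (5deg)"
    s=get_state(); M=R.from_quat(s['orientation']).as_matrix()
    y=M.T@np.array([*ydir,0]); a=np.degrees(np.arctan2(-y[0],y[1]))
    print('t',round(s['time'],2),'tcp',s['tcp_pos'].round(1),'F',s['force'].round(1),'shift',(M.T@(np.array(target)-s['tcp_pos'])/25).round(2),'turn',round(a/5,2))
E
python3 - <<'E'
from h import *
for n in('scene','side'):
    z=np.load(n+'1.npz'); hsv=cv2.cvtColor(z['p'],cv2.COLOR_RGB2HSV); P=z['P']
    near=(abs(P[...,0]-580)<120)&(abs(P[...,1]-20)<170)
    g=lambda lo,hi,z0,z1:P[(cv2.inRange(hsv,lo,hi)>0)&near&(P[...,2]>z0)&(P[...,2]<z1)]
    y=g((22,130,100),(33,255,255),93,103); b=g((100,120,60),(125,255,255),50,70)
    bs=b[b[:,1]>60]; bf=b[b[:,1]<60]
    for k,q in(('wall',y),('stop',bs),('fixed',bf)): print(n,k,len(q),cv2.minAreaRect(q[:,:2].astype('f4')),q.mean(0).round(1))
go((578,12,226),(-.297,.955))
E
```

```text
scene wall 52 ((573.3216552734375, 35.70000457763672), (62.0582389831543, 7.310783386230469), 16.68393325805664) [573.   35.4  97.5]
scene stop 91 ((537.3603515625, 148.47161865234375), (68.25311279296875, 12.53897762298584), 16.873241424560547) [537.7 148.6  55.3]
scene fixed 174 ((610.6373291015625, -96.35724639892578), (102.72779083251953, 14.553019523620605), 16.76106071472168) [612.7 -95.7  63.5]
side wall 27 ((567.76904296875, 31.524986267089844), (57.31023025512695, 7.418874263763428), 14.452902793884277) [568.7  32.7  95.6]
side stop 25 ((532.654052734375, 140.67965698242188), (55.48793029785156, 9.848522186279297), 22.012126922607422) [534.2 141.   53.6]
side fixed 152 ((605.3773803710938, -100.16641235351562), (99.32402038574219, 19.135828018188477), 15.039609909057617) [ 603.2 -103.2   60. ]
t 0.1 tcp [129.6 508.4 226.1] F [-0.1  0.1 -0.4] shift [-2.229e+01 -1.481e+01  2.000e-02] turn -6.32
```

move_arm:
  targets: [-1,-0.66,0,0,-1,-0.66,0,0,-1,-0.66,0,0,-1,-0.66,0,0,-1,-0.66,0,0]
  grip: 0

```text
time: 0.6
tcp_pos: [230.9, 396.8, 226.4]
orientation: [0.124, 0.992, -0.0, -0.0]
force: [0.5, 0.4, -0.0]
opening: 56.4
gripper_force: 0.0
```

move_arm:
  targets: [-1,-0.66,0,0,-1,-0.66,0,0,-1,-0.66,0,0,-1,-0.66,0,0,-1,-0.66,0,0]

```text
time: 1.1
tcp_pos: [331.7, 285.9, 226.5]
orientation: [0.125, 0.992, -0.0, -0.0]
force: [-0.3, 0.4, -0.3]
opening: 16.2
gripper_force: 0.0
```

move_arm:
  targets: [-1,-0.66,0,0,-1,-0.66,0,0,-1,-0.66,0,0,-1,-0.66,0,0,-1,-0.66,0,0]

```text
time: 1.6
tcp_pos: [432.4, 175.1, 226.5]
orientation: [0.125, 0.992, -0.0, -0.0]
force: [-0.2, 0.5, -0.4]
opening: 0.5
gripper_force: 0.0
```

move_arm:
  targets: [-1,-0.66,0,0,-1,-0.66,0,0,-1,-0.66,0,0,-1,-0.66,0,0,-1,-0.66,0,0]

```text
time: 2.1
tcp_pos: [533.2, 64.3, 226.3]
orientation: [0.125, 0.992, 0.0, -0.0]
force: [0.6, -0.2, 0.7]
opening: 0.5
gripper_force: 0.0
```

move_arm:
  targets: [-1,-0.8,0,0,-1,-0.8,0,0,0,0,0,-1,0,0,0,-1,0,0,0,-1]

```text
time: 2.6
tcp_pos: [571.1, 13.9, 226.0]
orientation: [-0.007, 1.0, 0.0, -0.001]
force: [0.1, 0.3, -0.8]
opening: 0.7
gripper_force: 0.0
```

move_arm:
  targets: [0,0,0,-1,0,0,0,-1,0,0,0,-1,0,0,0,-0.2,0,0,0,0]

```text
time: 3.1
tcp_pos: [571.1, 14.3, 226.4]
orientation: [-0.144, 0.99, 0.0, -0.0]
force: [-0.0, -0.1, 0.3]
opening: 0.3
gripper_force: 0.0
```

Run:
```python
from h import *
go((580.1,5.8,120),(-.289,.957))
m,p,d=snap('wrist','wrist1.png'); print(m)
np.savez('wrist1.npz',p=p,d=d)
h,w=d.shape; f=h/2/np.tan(np.radians(m['vfov'])/2)
v,u=np.mgrid[:h,:w]; x=u-m['cx'];y=v-m['cy'];r=np.hypot(x,y)+1e-9;t=r/f
P=np.dstack([x/r*np.tan(t)*d,y/r*np.tan(t)*d,d])@rot(m).T+np.array(m['xyz'])
hsv=cv2.cvtColor(p,cv2.COLOR_RGB2HSV); near=(abs(P[...,0]-580)<120)&(abs(P[...,1]-20)<170)&(t<1.4)&(d>0)
for k,lo,hi,z0,z1 in(('wall',(22,130,70),(33,255,255),94,102),('pad',(5,150,70),(18,255,255),60,95),('stop',(100,120,50),(125,255,255),50,70)):
    q=P[(cv2.inRange(hsv,lo,hi)>0)&near&(P[...,2]>z0)&(P[...,2]<z1)]
    if len(q)>5: print(k,len(q),cv2.minAreaRect(q[:,:2].astype('f4')),q.mean(0).round(1),q[:,2].min().round(1),q[:,2].max().round(1))
```

```text
t 3.1 tcp [571.1  14.3 226.4] F [-0.  -0.1  0.3] shift [-0.25 -0.43  4.26] turn -0.04
{'vfov': 65.70646984690485, 'cx': 253.15027529490808, 'cy': 193.99201487453968, 'xyz': array([489.92058074, -11.49570392, 386.18869637]), 'attitude': array([0.59052829, 0.79171501, 0.12542659, 0.09344432])}
wall 440 ((569.0730590820312, 32.32220458984375), (61.19377517700195, 7.64565372467041), 16.43145179748535) [567.5  31.6  99.4] 94.0 102.0
pad 1263 ((579.8775634765625, 7.762144088745117), (47.63800811767578, 45.137428283691406), 17.114803314208984) [575.7   7.2  81.4] 64.7 89.3
stop 1602 ((570.5097045898438, 22.319259643554688), (102.18379211425781, 268.7705078125), 17.13576316833496) [579.8 -12.5  62.6] 50.0 68.1
```

View pics/wrist1.png

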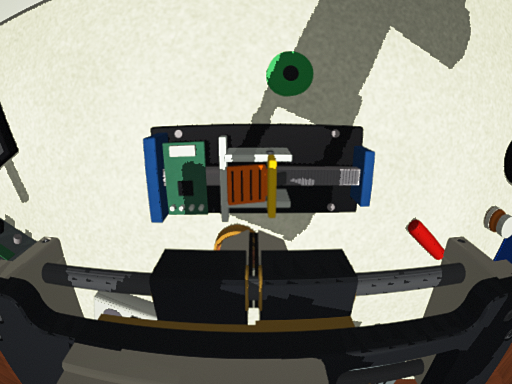

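The wrist view shows the pad at pixel (247, 184), the wall at (271, 185), the board left of the jaw at (185, 178) and the spool clear at (290, 73). The wall agrees with the other two views to within about 3 mm. I'll take the face at (571, 29) and come down 25 mm before it.

move_arm:
  targets: [-0.18,-0.44,0.8,0,0,0,1,0,0,0,1,0,0,0,1,0,0,0,0.6,0]

```text
time: 3.65
tcp_pos: [577.7, 5.1, 114.6]
orientation: [-0.144, 0.99, 0.0, -0.001]
force: [0.2, 0.4, -0.4]
opening: 0.3
gripper_force: 0.0
```

move_arm:
  targets: [0,0,0.4,0,0,0,0.2,0,0,0,0.15,0,0,0,0,0,0,0,0,0]

```text
time: 4.15
tcp_pos: [579.1, 5.0, 98.7]
orientation: [-0.145, 0.989, -0.0, 0.001]
force: [-0.5, -0.5, 0.3]
opening: 0.3
gripper_force: 0.0
```

Run:
```python
from h import *
go((578.9,5.3,72.5),(-.289,.957))
m,p,d=snap('side'); cv2.imwrite('pics/s2.png',cv2.resize(p[150:240,220:330,::-1],None,fx=6,fy=6,interpolation=cv2.INTER_CUBIC))
```

```text
t 4.15 tcp [579.1   5.   98.7] F [-0.5 -0.5  0.3] shift [0.01 0.02 1.05] turn -0.02
```

View pics/s2.png

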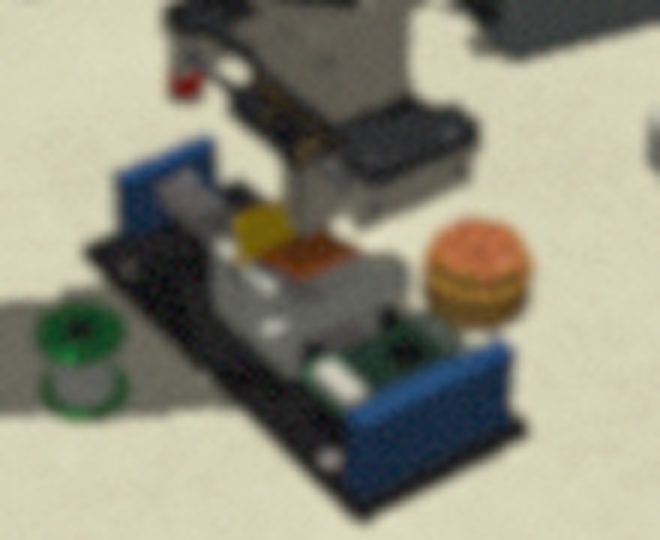

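The fingertips (310, 220) hang over the pad (310, 257), clear of the yellow wall (262, 230). I'll press down slowly.

move_arm:
  targets: [0,0,0.2,0,0,0,0.2,0,0,0,0.1,0,0,0,0.1,0,0,0,0,0]

```text
time: 4.7
tcp_pos: [578.5, 5.0, 82.6]
orientation: [-0.145, 0.989, 0.0, -0.0]
force: [-0.2, -0.3, 0.0]
opening: 0.6
gripper_force: 0.0
```

move_arm:
  targets: [0,0,0.1,0,0,0,0.1,0,0,0,0.1,0,0,0,0,0,0,0,0,0]

```text
time: 5.2
tcp_pos: [579.1, 4.8, 75.8]
orientation: [-0.145, 0.989, -0.0, 0.001]
force: [0.9, -1.6, 3.0]
opening: 0.6
gripper_force: 1.7
```

move_arm:
  targets: [0,0,0.08,0,0,0,0.06,0,0,0,0,0,0,0,0,0]

```text
time: 5.6
tcp_pos: [579.1, 5.0, 72.2]
orientation: [-0.145, 0.989, -0.0, 0.001]
force: [1.5, -1.9, 3.7]
opening: 0.6
gripper_force: 2.5
```

Run:
```python
from h import *
go((578.9,5.3,72.5),(-.289,.957))
m,p,d=snap('side'); cv2.imwrite('pics/s3.png',cv2.resize(p[165:225,235:315,::-1],None,fx=8,fy=8,interpolation=cv2.INTER_CUBIC))
```

```text
t 5.6 tcp [579.1   5.   72.2] F [ 1.5 -1.9  3.7] shift [ 0.    0.02 -0.01] turn -0.02
```

View pics/s3.png

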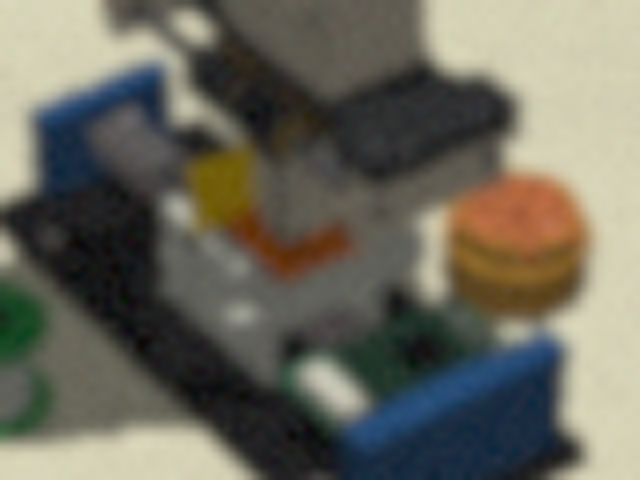

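The fingers are on the pad, which looks nearly level at (290, 255). I'll press about 1 mm more to confirm it has bottomed.

move_arm:
  targets: [0,0,0.04,0,0,0,0,0,0,0,0,0]

```text
time: 5.95
tcp_pos: [579.2, 4.9, 71.7]
orientation: [-0.145, 0.989, -0.0, 0.001]
force: [-0.1, -2.5, 9.2]
opening: 0.5
gripper_force: 4.3
```

The force rose to 9 N, so the pad is on its stop. Next I push toward +y.

move_arm:
  targets: [0,0.1,0,0,0,0.1,0,0,0,0.1,0,0,0,0.1,0,0,0,0,0,0]

```text
time: 6.45
tcp_pos: [576.1, 14.8, 71.7]
orientation: [-0.145, 0.989, -0.0, 0.001]
force: [-0.4, -1.0, 8.4]
opening: 0.4
gripper_force: 4.3
```

move_arm:
  targets: [0,0.1,0,0,0,0.1,0,0,0,0.1,0,0,0,0.1,0,0,0,0,0,0]

```text
time: 6.95
tcp_pos: [573.3, 24.4, 71.7]
orientation: [-0.145, 0.989, -0.0, 0.001]
force: [0.4, -1.3, 9.0]
opening: 0.3
gripper_force: 4.3
```

```bash
cat >> h.py <<'E'
def wall(n):
    m,p,d=snap(n); P=pts(m,d); hsv=cv2.cvtColor(p,cv2.COLOR_RGB2HSV)
    k=(abs(P[...,0]-570)<60)&(abs(P[...,1]-70)<90)&(P[...,2]>90)&(P[...,2]<103)&(cv2.inRange(hsv,(22,130,70),(33,255,255))>0)
    q=P[k]; print(n,'wall along y',len(q),np.median(q@np.array([-.289,.957,0])).round(1) if len(q) else '')
    return p
E
python3 - <<'E'
from h import *
for n in('scene','side'):
    z=np.load(n+'1.npz'); P=z['P']; hsv=cv2.cvtColor(z['p'],cv2.COLOR_RGB2HSV)
    k=(abs(P[...,0]-570)<60)&(P[...,2]>90)&(P[...,2]<103)&(cv2.inRange(hsv,(22,130,70),(33,255,255))>0)
    print('was',n,np.median(P[k]@np.array([-.289,.957,0])))
wall('scene'); wall('side'); go((578.9,5.3,72.5),(-.289,.957))
E
```

```text
was scene -132.21687743025734
was side -134.03645606419798
scene wall along y 26 -110.4
side wall along y 22 -113.9
t 7.05 tcp [573.3  24.4  71.7] F [-0.4 -1.1  8.7] shift [ 0.   -0.8  -0.03] turn -0.02
```

The wall has moved 20 mm with the fingers, so the ratchet is released. I keep pushing, and watch the force for the end stop.

move_arm:
  targets: [0,0.2,0,0,0,0.2,0,0,0,0.2,0,0,0,0.2,0,0,0,0.2,0,0]

```text
time: 7.55
tcp_pos: [566.1, 48.1, 71.7]
orientation: [-0.145, 0.989, -0.0, 0.001]
force: [0.1, -2.8, 9.4]
opening: 0.1
gripper_force: 4.4
```

move_arm:
  targets: [0,0.15,0,0,0,0.15,0,0,0,0.15,0,0,0,0.1,0,0,0,0,0,0]

```text
time: 8.05
tcp_pos: [562.0, 61.7, 71.7]
orientation: [-0.145, 0.989, 0.0, 0.0]
force: [0.1, -0.9, 8.9]
opening: 0.0
gripper_force: 4.3
```

move_arm:
  targets: [0,0.1,0,0,0,0.1,0,0,0,0.1,0,0,0,0,0,0]

```text
time: 8.45
tcp_pos: [559.9, 68.8, 71.7]
orientation: [-0.145, 0.989, 0.0, 0.0]
force: [0.0, -1.5, 8.7]
opening: 0.6
gripper_force: 4.4
```

move_arm:
  targets: [0,0.1,0,0,0,0.1,0,0,0,0,0,0]

```text
time: 8.75
tcp_pos: [558.4, 73.5, 71.7]
orientation: [-0.145, 0.989, 0.0, 0.0]
force: [-0.2, -1.4, 8.5]
opening: 0.2
gripper_force: 4.4
```

Run:
```python
from h import *
wall('side'); p=wall('scene'); go((578.9,5.3,72.5),(-.289,.957))
cv2.imwrite('pics/s4.png',cv2.resize(p[185:265,195:320,::-1],None,fx=6,fy=6,interpolation=cv2.INTER_CUBIC))
```

```text
side wall along y 14 -63.1
scene wall along y 25 -59.4
t 8.85 tcp [558.4  73.5  71.6] F [-0.4 -1.3  8.3] shift [-0.   -2.85 -0.03] turn -0.02
```

View pics/s4.png

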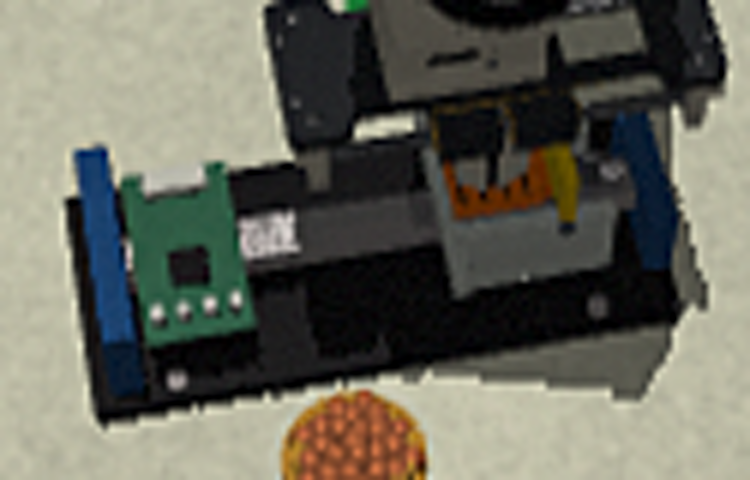

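The jaw has come 72 mm. Its rear face (617, 240) is now a few mm from the end stop (632, 210), and the board has not moved. I'll finish with small steps.

move_arm:
  targets: [0,0.08,0,0,0,0.08,0,0,0,0,0,0]

```text
time: 9.15
tcp_pos: [557.3, 77.3, 71.7]
orientation: [-0.145, 0.989, -0.0, 0.001]
force: [0.3, -1.5, 9.2]
opening: 0.4
gripper_force: 4.4
```

move_arm:
  targets: [0,0.08,0,0,0,0.08,0,0,0,0,0,0]

```text
time: 9.45
tcp_pos: [556.1, 81.1, 71.7]
orientation: [-0.145, 0.989, -0.0, 0.0]
force: [-0.9, -2.1, 8.7]
opening: 0.3
gripper_force: 4.4
```

move_arm:
  targets: [0,0.08,0,0,0,0,0,0]

```text
time: 9.65
tcp_pos: [555.6, 83.0, 71.6]
orientation: [-0.145, 0.989, -0.0, 0.0]
force: [-1.0, -1.0, 8.5]
opening: 0.4
gripper_force: 4.4
```

move_arm:
  targets: [0,0.08,0,0,0,0,0,0]

```text
time: 9.85
tcp_pos: [555.0, 84.9, 71.7]
orientation: [-0.145, 0.989, -0.0, 0.0]
force: [0.3, -2.2, 8.0]
opening: 0.5
gripper_force: 4.5
```

move_arm:
  targets: [0,0.08,0,0,0,0,0,0]

```text
time: 10.05
tcp_pos: [554.4, 86.8, 71.7]
orientation: [-0.145, 0.989, -0.0, 0.0]
force: [0.0, -1.8, 8.4]
opening: 0.3
gripper_force: 4.5
```

Run:
```python
from h import *
wall('side'); wall('scene'); go((578.9,5.3,72.5),(-.289,.957))
```

```text
side wall along y 11 -49.4
scene wall along y 23 -45.9
t 10.15 tcp [554.4  86.8  71.7] F [-0.5 -2.5  8.8] shift [-0.   -3.4  -0.03] turn -0.02
```

move_arm:
  targets: [0,0.08,0,0,0,0.04,0,0,0,0,0,0]

```text
time: 10.45
tcp_pos: [554.1, 88.6, 71.9]
orientation: [-0.145, 0.989, -0.001, 0.001]
force: [0.5, -6.7, 9.1]
opening: 0.2
gripper_force: 4.6
```

move_arm:
  targets: [0,0.08,0,0,0,0.04,0,0,0,0,0,0]

```text
time: 10.75
tcp_pos: [553.5, 91.3, 72.0]
orientation: [-0.145, 0.989, -0.001, 0.001]
force: [0.9, -6.7, 9.4]
opening: 0.6
gripper_force: 4.7
```

move_arm:
  targets: [0,0.08,0,0,0,0.04,0,0,0,0,0,0]

```text
time: 11.05
tcp_pos: [552.8, 94.2, 72.1]
orientation: [-0.145, 0.989, -0.001, 0.001]
force: [1.6, -7.1, 9.5]
opening: 0.3
gripper_force: 4.9
```

Run:
```python
from h import *
wall('side'); wall('scene'); go((578.9,5.3,72.5),(-.289,.957))
```

```text
side wall along y 6 -48.0
scene wall along y 23 -44.3
t 11.15 tcp [552.8  94.2  72. ] F [ 1.5 -6.9  9.1] shift [ 0.02 -3.71 -0.01] turn -0.02
```

The wall has stopped after 88 mm and the fingers are slipping along the pad at 7 N. I'll take up the last gap to the wall and give it a gentle firm push.

move_arm:
  targets: [0,0.06,0,0,0,0.04,0,0,0,0,0,0]

```text
time: 11.45
tcp_pos: [552.2, 96.6, 72.1]
orientation: [-0.145, 0.989, -0.001, 0.001]
force: [1.5, -7.2, 10.7]
opening: 0.2
gripper_force: 5.0
```

move_arm:
  targets: [0,0.06,0,0,0,0,0,0]

```text
time: 11.65
tcp_pos: [551.9, 97.5, 72.1]
orientation: [-0.145, 0.989, -0.001, 0.001]
force: [1.5, -9.6, 10.3]
opening: 0.2
gripper_force: 7.0
```

move_arm:
  targets: [0,0.05,0,0,0,0,0,0]

```text
time: 11.85
tcp_pos: [551.9, 97.6, 72.2]
orientation: [-0.145, 0.989, -0.002, 0.002]
force: [2.4, -13.2, 9.5]
opening: 0.5
gripper_force: 8.9
```

Run:
```python
from h import *
wall('side'); wall('scene'); go((578.9,5.3,72.5),(-.289,.957))
```

```text
side wall along y 6 -47.0
scene wall along y 23 -44.6
t 11.95 tcp [551.9  97.6  72.1] F [  2.4 -14.3   9. ] shift [ 0.03 -3.85  0.  ] turn -0.02
```

The jaw is against the stop: 14 N, no further motion. I'll lift straight up, so as not to drag it back, then ease off the wall and retreat.

move_arm:
  targets: [0,0,-0.2,0,0,0,-0.3,0,0,0,-0.35,0,0,-0.15,0,0,0,-0.1,0,0]

```text
time: 12.45
tcp_pos: [551.4, 94.5, 91.8]
orientation: [-0.145, 0.989, 0.0, -0.0]
force: [0.7, -0.4, -0.8]
opening: 0.4
gripper_force: 0.0
```

move_arm:
  targets: [0,0,-0.4,0,0,0,-0.8,0,0,0,-1,0,0,0,-1,0,0,0,-1,0]

```text
time: 12.95
tcp_pos: [551.6, 94.6, 198.5]
orientation: [-0.145, 0.989, 0.0, -0.0]
force: [0.7, 0.2, -0.9]
opening: 0.1
gripper_force: 0.0
```

move_arm:
  targets: [1,0,-1,0,1,0,-0.5,0,1,0,0,0,1,0,0,0,0,0,0,0]

```text
time: 13.45
tcp_pos: [453.6, 65.5, 235.4]
orientation: [-0.145, 0.989, 0.0, -0.0]
force: [0.0, -0.1, 0.1]
opening: 0.3
gripper_force: 0.0
```

Run:
```python
from h import *
wall('side'); p=wall('scene'); print(get_state()['tcp_pos'],get_state()['force'])
m,p,d=snap('side'); a=p[150:240,220:330,::-1]
m,q,d=snap('scene'); b=q[175:265,200:310,::-1]
P=pts(m,d); k=(cv2.inRange(cv2.cvtColor(q,cv2.COLOR_RGB2HSV),(5,150,100),(18,255,255))>0)&(abs(P[...,0]-560)<50)&(P[...,2]>60)
print('pad z',P[k][:,2].min() if k.any() else 0,P[k][:,2].max() if k.any() else 0)
cv2.imwrite('pics/s5.png',cv2.resize(np.hstack([a,b]),None,fx=3.6,fy=3.6,interpolation=cv2.INTER_CUBIC))
```

```text
side wall along y 26 -46.5
scene wall along y 58 -44.6
[456.22715047  65.75993751 235.3934579 ] [ 1.33736406  0.85176108 -0.46567229]
pad z 68.53682009588988 88.95220359815903
```

View pics/s5.png

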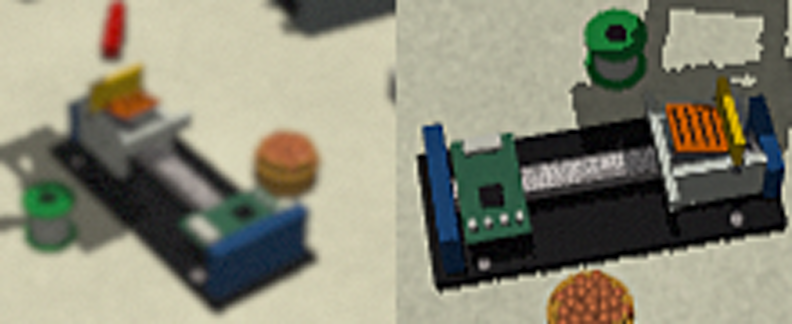

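The picture shows the jaw against the end stop (760, 170) with the paddle sprung up (top at 89 mm). The board (490, 185), spool (615, 50) and tip cleaner (590, 300) are where they were.

```bash
python3 -c "
from cell import sign_off; print(sign_off())"
```

```text
the job is handed in; nothing more can be done
None
```

The job is handed in: the sliding jaw is fully back at the end stop, the release paddle has sprung up, and the board, spool and tip cleaner by the holder lie where they were; the arm never went near the other items.

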